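# Load the wax pot from the bottom tray

## Task

Load the wax pot: twist its bayonet lid anticlockwise until its lugs reach the slots, lift it off and set it aside, take the two upper trays off the stack, and put every wax block from the bottom tray into the pot. Then put the lid back on and twist it clockwise to its stop so that it is locked, and restack the trays squarely in their old order, the tray of brass bars in the middle and the tray of round caps on top. Do not tip a tray, and leave the glue bottle and spool near the work alone.

Things in the scene. Friction and masses are not known exactly. Their poses are not given: they have to be found in the camera images.
- pot: Round aluminium wax pot, fixed to the bench, 144 mm outer diameter (158 mm at the foot), rim 100 mm above the bench, inner floor at 10 mm. Origin: centre of the underside, on the bench; z up. Slots for the lid's lugs lie at the pot's +x and -x; a small steel stud outside the wall just below the rim marks each. The pot is the same after half a turn.
- pot_mouth (a point): Centre of the pot's mouth, level with the rim. The mouth is 116 mm across inside an inward lip 6 mm thick; the two slots in the lip are 32 mm wide; below the lip the pot is 134 mm wide inside. Stops under the lip end the lid's turn at the slots and at 80 degrees clockwise of them.
- lid: Loose aluminium bayonet lid, about 250 g: plate 138 mm diameter, 6 mm thick; below it a neck 110 mm diameter, 14 mm deep. Origin: centre of the plate's underside, which rests on the pot's rim; z up. It starts locked, its x axis 40 to 72 degrees clockwise (from above) of the slots, turns with slight friction and has 3 mm play. Off the pot it stands flat on its neck, origin 14 mm above the bench.
- lid_lug (a point): One of the lid's two lugs, on the lid's +x side, 58 mm from its axis (the other is at -x). Lugs are 20 mm wide, reach out to 64 mm from the axis and lie 9 to 14 mm below the plate. They pass the slots when the lid's x axis lies along the pot's x axis, either way round, from 4 degrees anticlockwise (the stop) to 7 degrees clockwise of it.
- lid_grip (a point): Centre of the lid's black bar grip, on the lid's axis, 19 mm above the lid's origin. The bar is 76 mm long along the lid's x (over the lugs), 16 mm wide and 26 mm high, standing on the 6 mm plate (its top is 32 mm above the lid's origin).
- tray_low: Open wooden tray, the lowest of the stack, standing on the bench; it holds the wax blocks, about 0.5 kg without them. Outside 150 (x) x 210 (y) x 42 mm high, walls and floor 4 mm, flat underside, no interlock. A rib to grip, 10 mm thick, level with the rim, runs along x through the middle, 96 mm of floor on each side. Origin: centre of the underside, z up. Half a turn makes no difference.
- tray_mid: Open wooden tray, the middle one of the stack, resting on the rim of the lowest tray; straight brass bars are fixed in it, about 0.3 kg. Outside 150 (x) x 210 (y) x 42 mm high, walls and floor 4 mm, flat underside, no interlock. A rib to grip, 10 mm thick, level with the rim, runs along x through the middle, 96 mm of floor on each side. Origin: centre of the underside, z up. Half a turn makes no difference.
- tray_top: Open wooden tray, the top one of the stack, resting on the rim of the middle tray; round brass caps are fixed in it, about 0.3 kg. Outside 150 (x) x 210 (y) x 42 mm high, walls and floor 4 mm, flat underside, no interlock. A rib to grip, 10 mm thick, level with the rim, runs along x through the middle, 96 mm of floor on each side. Origin: centre of the underside, z up. Half a turn makes no difference.
- wax_1_centre (a point): Beeswax block, 36 (its x) x 56 (its y) x 22 mm high, about 60 g, lying flat in the bottom tray with its 56 mm side along the rib; the point is its centre. Any of the three blocks may be absent.
- wax_2_centre (a point): Beeswax block, 36 (its x) x 56 (its y) x 22 mm high, about 60 g, lying flat in the bottom tray with its 56 mm side along the rib; the point is its centre. Any of the three blocks may be absent.
- wax_3_centre (a point): Beeswax block, 36 (its x) x 56 (its y) x 22 mm high, about 60 g, lying flat in the bottom tray with its 56 mm side along the rib; the point is its centre. Any of the three blocks may be absent.
- glue_bottle: Bystander: white glue bottle with a green pointed cap, 48 mm diameter, 186 mm high; origin at the centre of its underside.
- thread_spool: Bystander: spool of cream thread with dark ends, 52 mm diameter, 86 mm high, standing; origin at the centre of its underside.

How it is judged:
On the way, in this order (a step that is already met when the one before it is completed fails the run):
1. the lid is untwisted and lifted clear of the pot ((z of lid in the frame of pot above 0.13 m or horizontal distance between lid and pot above 0.12 m)), for 0.2 s.
2. every wax block lies in the pot (horizontal distance between each of wax_1_centre, wax_2_centre, wax_3_centre and pot below 0.064 m and z of each of wax_1_centre, wax_2_centre, wax_3_centre in the frame of pot below 0.08 m), for 0.2 s.
At the end, for the whole second after the job is handed in: All wax blocks in the pot; lid flat on the rim, centred within 7 mm, turned at least 35 degrees from the slots; tray of bars on the bottom tray, tray of caps on that, each level and within 12 mm and 0.12 rad of the one below; all released and at rest (all of step 2 and horizontal distance between lid and pot below 0.007 m and z of lid in the frame of pot between 0.095 and 0.1035 m and angle between each of lid, tray_mid, tray_top, tray_low's own z axis and vertical below 0.05 rad and angle between the x axis of lid and the x axis of pot, either way round above 0.6 rad and horizontal distance between tray_mid and tray_low below 0.012 m and z of tray_mid in the frame of tray_low between 0.038 and 0.046 m and angle between the x axis of tray_mid and the x axis of tray_low, either way round below 0.12 rad and horizontal distance between tray_top and tray_mid below 0.012 m and z of tray_top in the frame of tray_mid between 0.038 and 0.046 m and angle between the x axis of tray_top and the x axis of tray_mid, either way round below 0.12 rad and linear speed of each of wax_1, wax_2, wax_3, lid, tray_mid, tray_top below 0.03 m/s); the robot touches nothing.
It fails at once if a bystander (glue bottle, spool) is moved more than 4 cm (distance of any of glue_bottle, thread_spool from where it was at the start of the episode above 0.04 m).
It fails at once if a tray is tipped more than 35 degrees (angle between any of tray_low, tray_mid, tray_top's own z axis and vertical above 0.6 rad).
Of wax_1, wax_2, wax_3 only 1 to 3 are there at a start; the rules pass over those that are not, and their reading is None.
At some moment in a run one of tray_mid, tray_top may be knocked a few centimetres aside while the robot is not near it.
It also fails if it takes over 210 s, if anything falls off the work surface, if the arm or the gripper's body presses on something with over 40 N, if the wrist force passes 120 N, or if a joint passes its speed limit or range.

## Robot

A 6-joint arm with a two-finger parallel gripper is mounted at the origin on a cart in front of the work surface, level with it; the furniture and walls round the work are solid. World frame = base frame: x ahead of the robot, y to its left, z up, the work surface at z = 0. Lengths are in m, angles in rad, forces in N, time in s.
With the tool pointing down it reaches from about 0.35 to 0.85 m from the base axis. Payload 8.1 kg.
Tool frame: the origin (TCP) lies at the very end of the fingers, on their centre line; the grasp point (between the pads) lies 19 mm behind it; z points along the fingers, y is the line along which they close (so a half turn about z gives the same grasp; the last joint's range is limited). The gripper opens to 93 mm and grips with 3 to 60 N. Pads are 15 mm wide; open, the fingers measure 128 mm over their backs; the gripper's body (75 mm by 188 mm) begins 65 mm behind the grasp point.
Start: joints at [1.255, 0.13, 1.488, -0, 1.523, -0.085], TCP at [0.137, 0.584, 0.219] pointing down, gripper open.
Joint ranges: [-2.96, 2.96], [-0.89, 2.26], [0.02, 2.5], [-1.34, 4.48], [0, 2.73], [-2.66, 2.66]. Speed limits (rad/s): [2.39, 2.39, 2.79, 3.14, 3.14, 3.14].

## Interface

Orientations are given as a rotation vector (axis times angle).
In Python, from plant import read_state, eyes, workorder gives the robot as it stands. The module is installed in compiled form; this text tells all that it offers.
- The arm moves only by the tool play_rows, never from a script. Its argument "targets" is one flat list of numbers, 4 for each row, row after row: the shift along the tool's x, y, z in cm, then the turn about the tool's z in degrees. In form: [dx, dy, dz, roll, dx, dy, dz, roll, ...]. A call has 1 to 8 rows; each row is the pose to reach, as a shift and turn from the pose commanded when the call began, along the tool's axes at that moment; what a row does not reach only later rows make up. A row lasts 1/12 s, in which the tool goes at most 41.7 mm and 7.16 degrees, less where a joint would pass 70% of its speed; a pose out of reach is approached as far as the arm can. A call with a gripper value outside its range is refused whole. "grip" is the finger opening in cm, from 0 to 9.3, set as the call begins (left out, the last holds). The fingers move at their own pace and stop on an object; "grip_force" is the grip in N (left out, the last holds). Time passes only in rows, so rows that repeat a pose let the fingers close. It gives the time, the measured TCP pose, the force, the opening and the grip force at its end, in the units of the state.
- read_state(): the state, without advancing time (a new reading comes with each control period).
- eyes.read_camera(name): name is "scene" or "top"; returns a dict with "image" (384x512x3 uint8, red, green, blue), "vfov" (degrees; the focal length in pixels is half the picture's height over the tangent of half this angle, whatever the lens; pixels are square), "cx", "cy" (the principal point, pixels), "k1" (the pictures are not rectified: a ray, as slopes to the right and down, at radius r is drawn at 1 + k1 r^2 times it, then the intrinsics apply), "cam_to_world" (4x4, takes a point from camera to world coordinates). Camera axes: x right, y up, looking along -z (the intrinsics and any distortion apply to the point x, -y, -z); pixel columns grow to the right and rows downward; lengths in m; the calibration is good to about 2 mm. A picture is of the moment at which its call begins. There is no depth.
- workorder.close_job(): hands the job in; it is judged then, once.
The state is a dict: "t": time; "q": joint angles; "dq": joint speeds; "joint_torque": joint torques, N m; "tool_pos": TCP position; "orientation": TCP orientation; "force": force on the tool from outside, world axes, zero at the start; "wrist_torque": the same for the moment, N m; "opening": finger opening in m; "gripper_force": force on a finger pad.
Only numpy, scipy, OpenCV 4.12 (cv2) and the standard library are available. Lean on these libraries where they do the work, as an engineer would, in place of code of your own. Each camera call takes 0.05 s, during which the arm holds its last target. There are 200 camera calls.

## Working session

There is one attempt and no reset: what is moved stays moved. The work goes in short steps, Python scripts to look and compute and a tool call to move; the robot and the scene stay as the last step left them, time stands still between calls to the robot, and variables do not carry over. Pictures are saved under pics/ and viewed, at most 14 in all, crops included, and the job is handed in when it is done.

Besides the shell and the picture viewer there is one more tool, called after "Emit:" as a command line: name --argument value ..., lists and objects as JSON in quotes. play_rows: Moves the arm, as the interface text tells. Its arguments: {"type":"object","properties":{"targets":{"type":"array"},"grip":{"type":"number"},"grip_force":{"type":"number"}},"required":["targets"]}

```bash
mkdir -p pics; cat > h.py <<'E'
import numpy as np, cv2
from scipy.spatial.transform import Rotation as R
from plant import read_state, eyes, workorder
def cam(n):
    c=eyes.read_camera(n); h,w=c["image"].shape[:2]; f=h/2/np.tan(np.radians(c["vfov"])/2)
    c["K"]=np.array([[f,0,c["cx"]],[0,f,c["cy"]],[0,0,1.]]); c["D"]=np.array([c["k1"],0,0,0,0.]); c["T"]=np.array(c["cam_to_world"]); return c
def ray(c,uv):
    p=cv2.undistortPoints(np.array(uv,float).reshape(-1,1,2),c["K"],c["D"],None,None,None).reshape(-1,2)
    d=np.c_[p[:,0],-p[:,1],-np.ones(len(p))]@c["T"][:3,:3].T
    return c["T"][:3,3],d
def onz(c,uv,z):
    o,d=ray(c,uv); return o+d*((z-o[2])/d[:,2])[:,None]
def proj(c,P):
    P=np.atleast_2d(np.array(P,float)); q=(P-c["T"][:3,3])@c["T"][:3,:3]; q=q*[1,-1,-1]
    return cv2.projectPoints(q,np.zeros(3),np.zeros(3),c["K"],c["D"])[0].reshape(-1,2)
def save(c,n): cv2.imwrite(f"pics/{n}.png",c["image"][...,::-1])
def move(xyz=None,yaw=None):
    "needed shift (cm) in tool axes to bring TCP to xyz; roll deg to bring tool y-axis to world yaw (deg, mod 180)"
    s=read_state(); M=R.from_rotvec(s["orientation"]).as_matrix(); p=np.array(s["tool_pos"])
    if xyz is not None: print("shift cm",np.round(M.T@(np.array(xyz)-p)*100,2))
    y=np.degrees(np.arctan2(M[1,1],M[0,1])); 
    if yaw is not None: print("roll options",np.round(-((yaw-y+90)%180-90),1))
    print("t",round(s["t"],2),"p",np.round(p,4),"yaw y",round(y,1),"z",np.round(M[:,2],3),"q6",round(s["q"][5],2),"F",np.round(s["force"],1),"op",round(s["opening"],4))
E
python3 -c "
from h import *
for n in ('scene','top'):
    c=cam(n); save(c,n+'0'); print(n,c['vfov'],c['k1'],np.round(c['T'],3).tolist())
move()"
```

```text
scene 49.63841572857615 -0.1535772037093547 [[0.676, 0.579, -0.455, 0.064], [-0.737, 0.518, -0.435, -0.541], [-0.016, 0.629, 0.777, 1.063], [0.0, 0.0, 0.0, 1.0]]
top 54.53918167204185 0.009982742189427997 [[-0.028, 0.997, -0.073, 0.557], [-1.0, -0.028, 0.007, 0.029], [0.005, 0.073, 0.997, 1.296], [0.0, 0.0, 0.0, 1.0]]
t 0.1 p [0.1371 0.5836 0.2177] yaw y 76.8 z [-0.001 -0.002 -1.   ] q6 -0.09 F [ 0.1 -0.3 -0.5] op 0.0929
```

View pics/scene0.png

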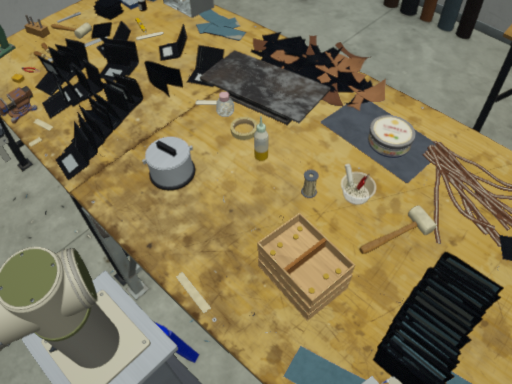

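View pics/top0.png

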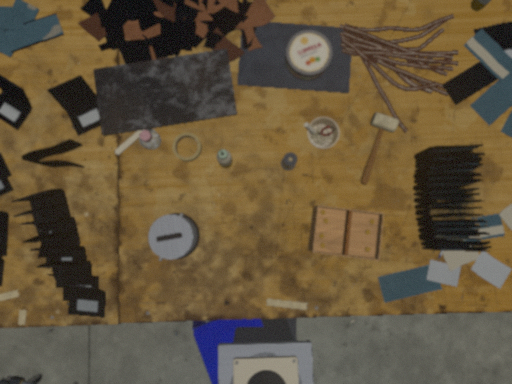

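The top view has the lid and pot at about (173,237), the stack at (345,232), the glue bottle at (224,157) and the spool at (289,160). Next I'll look at the pot and stack close up.

```bash
python3 -c "
from h import *
a=cv2.imread('pics/scene0.png');b=cv2.imread('pics/top0.png')
f=lambda im,x,y,s:cv2.resize(im[y:y+s,x:x+s*4//3],(400,300),interpolation=cv2.INTER_CUBIC)
cv2.imwrite('pics/crop0.png',np.vstack([np.hstack([f(b,133,207,60),f(b,297,195,75)]),np.hstack([f(a,130,130,65),f(a,245,210,110)])]))
"
```

```text
(no output)
```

View pics/crop0.png

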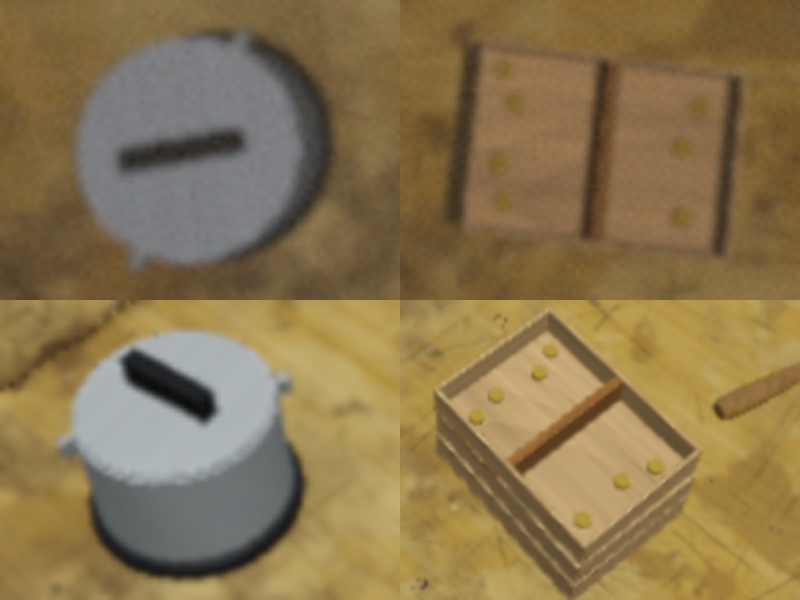

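The crops show both studs (top view about (181,215) and (161,259)), the bar ends at (157,239) and (181,235), and the stack's rim and rib.

```bash
cat > m.py <<'E'
from h import *
t=cam('top');s=cam('scene')
st=onz(t,[(181,215.4),(160.6,258.6)],0.09)[:,:2]; print('studs top',st.round(4).tolist(),st.mean(0))
ss=onz(s,[(191.3,147.3),(144.7,161.4)],0.09)[:,:2]; print('studs scene',ss.round(4).tolist(),ss.mean(0))
for q in (st,ss): d=q[0]-q[1]; print('pot ang',np.degrees(np.arctan2(d[1],d[0])),np.hypot(*d))
# bar: dark pixels near
g=t["image"].max(2).astype(int); m=np.zeros_like(g,np.uint8); m[228:248,153:187]=(g[228:248,153:187]<75)
y,x=np.nonzero(m); print(len(x))
r=cv2.minAreaRect(np.c_[x,y].astype(np.float32)); print(r); b=onz(t,cv2.boxPoints(r),0.132)[:,:2]
print('bar c',b.mean(0)); e=sorted([b[1]-b[0],b[2]-b[1]],key=np.linalg.norm); print([ (np.linalg.norm(v),np.degrees(np.arctan2(v[1],v[0]))%180) for v in e])
c=onz(t,[(297+80/4,195+42/4),(297+342/4,195+74/4),(297+324/4,195+254/4),(297+62/4,195+230/4)],0.126)[:,:2]
print('tray',c.round(4).tolist(),c.mean(0),[np.linalg.norm(c[i]-c[i-1]) for i in range(4)]); d=c[1]+c[2]-c[0]-c[3];print('long ang',np.degrees(np.arctan2(d[1],d[0])))
cs=onz(s,[(245+147*a/400,210+110*b/300) for a,b in [(148,12),(299,155),(185,262),(37,93)]],0.126)[:,:2]
print('scene tray',cs.round(4).tolist(),cs.mean(0)); d=cs[1]+cs[2]-cs[0]-cs[3];print('long ang',np.degrees(np.arctan2(d[1],d[0])))
print('glue',onz(t,[(224,157)],.12),'spool',onz(t,[(289,160)],.086))
E
python3 m.py
```

```text
studs top [[0.5927, 0.2575], [0.4564, 0.3245]] [0.52450537 0.2910017 ]
studs scene [[0.5961, 0.2574], [0.4549, 0.3243]] [0.52547158 0.29089055]
pot ang -26.190511096370937 0.15189782510559477
pot ang -25.348346906567414 0.15623958124793777
89
((168.53395080566406, 236.6811065673828), (3.7472002506256104, 23.527502059936523), 79.3803482055664)
bar c [0.52652393 0.2890233 ]
[(np.float64(0.011619087563749906), np.float64(9.84584670261458)), (np.float64(0.07265297988094764), np.float64(98.96584279402533))]
tray [[0.6106, -0.1771], [0.5797, -0.3819], [0.4402, -0.3602], [0.4645, -0.1571]] [ 0.52377185 -0.26908194] [np.float64(0.1475336734656601), np.float64(0.20704051573145052), np.float64(0.14115634643587024), np.float64(0.20459664297174687)]
long ang -97.6985520612804
scene tray [[0.6043, -0.1831], [0.5731, -0.3884], [0.4215, -0.3733], [0.4611, -0.1631]] [ 0.51497621 -0.27696993]
long ang -99.66318365284067
glue [[0.77400319 0.11227522 0.12      ]] spool [[ 0.76447947 -0.09833536  0.086     ]]
```

```bash
python3 -c "
from h import *
move((.526,.2895,.20),9.2)"
```

```text
shift cm [-44.59 -19.75   1.82]
roll options 67.6
t 0.2 p [0.1371 0.5838 0.218 ] yaw y 76.8 z [-0.    -0.001 -1.   ] q6 -0.09 F [ 0.5 -0.4 -1.3] op 0.0931
```

Emit:
play_rows --targets '[-5,-2.2,0,7,-9,-4,0,14,-13,-5.8,0,21,-17,-7.5,0,28,-21,-9.3,0,35,-25,-11,0,42,-29,-12.8,0,49,-33,-14.6,0,56]' --grip 5

```text
t: 0.87
tool_pos: [0.4044, 0.3816, 0.2186]
orientation: [-1.792, -2.58, -0.0]
force: [0.7, 1.1, 0.3]
opening: 0.0507
gripper_force: 0.0
```

```bash
python3 -c "
from h import *
move((.526,.2895,.16),9.2)"
```

```text
shift cm [-12.88   8.17   5.86]
roll options 11.2
t 0.87 p [0.4044 0.3816 0.2186] yaw y 20.4 z [ 0.  0. -1.] q6 0.31 F [0.7 1.1 0.3] op 0.0507
```

Emit:
play_rows --targets '[-3.5,2.2,0,5,-7,4.4,0,10,-10.5,6.6,2,11.2,-12.9,8.2,5,11.2,-12.9,8.2,5.8,11.2,-12.9,8.2,5.8,11.2,-12.9,8.2,5.8,11.2]'

```text
t: 1.45
tool_pos: [0.5247, 0.2914, 0.1597]
orientation: [-2.028, -2.397, 0.003]
force: [-0.7, -0.3, -0.4]
opening: 0.0499
gripper_force: 0.0
```

```bash
python3 -c "
from h import *
move((.526,.2895,.112),9.2)
a=cam('scene');b=cam('top')
a,b=a['image'][...,::-1],b['image'][...,::-1]
f=lambda im,x,y,s:cv2.resize(im[y:y+s,x:x+s*4//3],(400,300),interpolation=cv2.INTER_CUBIC)
cv2.imwrite('pics/c1.png',np.hstack([f(b,123,197,80),f(a,120,120,75)]))"
```

```text
shift cm [-0.21  0.11  4.77]
roll options 0.3
t 1.45 p [0.5247 0.2914 0.1597] yaw y 9.5 z [-0.003 -0.001 -1.   ] q6 0.25 F [-0.7 -0.3 -0.4] op 0.0499
```

View pics/c1.png

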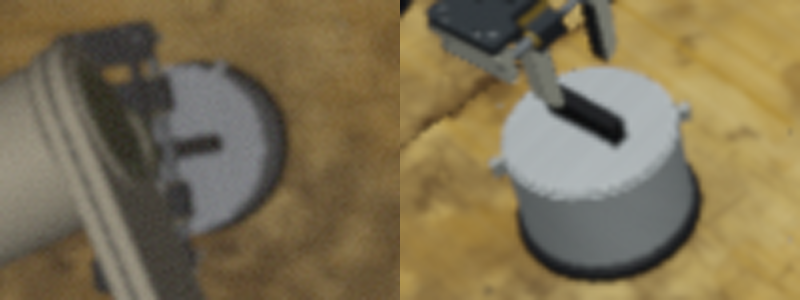

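The fingers are open on both sides of the bar, so I'll descend and grip.

Emit:
play_rows --targets '[-0.1,0.1,2.4,0,-0.1,0.1,4.7,0,-0.1,0.1,4.7,0,-0.1,0.1,4.7,0]'

```text
t: 1.88
tool_pos: [0.5256, 0.2917, 0.1139]
orientation: [-2.026, -2.4, 0.002]
force: [0.3, 0.9, 0.4]
opening: 0.0497
gripper_force: 0.0
```

Emit:
play_rows --targets '[0,0,0,0,0,0,0,0,0,0,0,0,0,0,0,0,0,0,0,0,0,0,0,0]' --grip 0.5 --grip_force 30

```text
t: 2.38
tool_pos: [0.5264, 0.2909, 0.1142]
orientation: [-2.028, -2.399, 0.001]
force: [-3.7, -0.4, 2.5]
opening: 0.0155
gripper_force: 30.0
```

```bash
python3 -c "
from h import *
move((.526,.2895,.112),64)"
```

```text
shift cm [-0.13 -0.06  0.22]
roll options -54.4
t 2.38 p [0.5264 0.2909 0.1142] yaw y 9.6 z [-0.001  0.    -1.   ] q6 0.25 F [-3.7 -0.4  2.5] op 0.0155
```

Emit:
play_rows --targets '[0,0,0,-7,0,0,0,-14,0,0,0,-21,0,0,0,-28,0,0,0,-35,0,0,0,-42,0,0,0,-48,0,0,0,-54]'

```text
t: 3.05
tool_pos: [0.5267, 0.2909, 0.1142]
orientation: [-0.711, -3.06, -0.0]
force: [-1.2, -0.5, 2.2]
opening: 0.0157
gripper_force: 30.0
```

Emit:
play_rows --targets '[0,0,0,0,0,0,0,-1]'

```text
t: 3.22
tool_pos: [0.5268, 0.2908, 0.1142]
orientation: [0.696, 3.063, 0.0]
force: [-3.2, -1.3, 5.5]
opening: 0.0156
gripper_force: 30.0
```

```bash
python3 -c "
from h import *
move((.526,.2895,.112),64);print(read_state()['wrist_torque'])
a=cam('scene');save(a,'s2');a=a['image'][...,::-1]
f=lambda im,x,y,s:cv2.resize(im[y:y+s,x:x+s*4//3],(400,300),interpolation=cv2.INTER_CUBIC)
cv2.imwrite('pics/c2.png',f(a,120,120,75))"
```

```text
shift cm [ 0.02 -0.16  0.22]
roll options 0.4
t 3.22 p [0.5268 0.2908 0.1142] yaw y 64.4 z [ 0.  0. -1.] q6 -0.7 F [-3.2 -1.3  5.5] op 0.0156
[-0.18810431  0.61864366 -0.17688144]
```

View pics/c2.png

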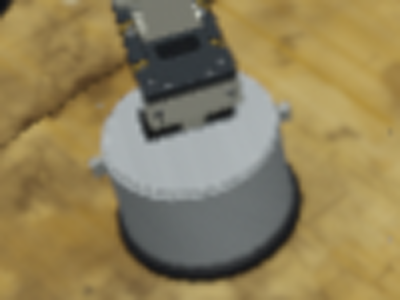

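The bar now lies along the line of the studs at (97,165) and (285,110). I'll lift gently.

Emit:
play_rows --targets '[0,0,-0.3,0,0,0,-0.6,0,0,0,-1,0,0,0,-1.5,0,0,0,-1.5,0]'

```text
t: 3.68
tool_pos: [0.5274, 0.291, 0.1299]
orientation: [0.692, 3.063, 0.001]
force: [-0.5, 0.3, -3.0]
opening: 0.0156
gripper_force: 30.0
```

```bash
python3 -c "
from h import *
move((.70,.31,.0295))"
```

```text
shift cm [-14.75   9.12  10.07]
t 3.68 p [0.5274 0.291  0.1299] yaw y 64.5 z [ 0.002  0.001 -1.   ] q6 -0.71 F [-0.5  0.3 -3. ] op 0.0156
```

Emit:
play_rows --targets '[0,0,-3.5,0,0,0,-7,0,0,0,-10,0,-2,1.3,-12,0,-5.5,3.4,-12,0,-9,5.6,-12,0,-12,7.5,-10,0,-14.2,8.8,-7,0]'

```text
t: 4.35
tool_pos: [0.6976, 0.31, 0.2028]
orientation: [0.691, 3.057, 0.008]
force: [0.2, -0.2, -2.8]
opening: 0.0158
gripper_force: 30.0
```

Emit:
play_rows --targets '[-0.5,0.3,3,0,-0.5,0.3,7,0,-0.5,0.3,11,0,-0.5,0.3,14,0,-0.5,0.3,15.5,0,-0.5,0.3,15.5,0]'

```text
t: 4.85
tool_pos: [0.6949, 0.3085, 0.0371]
orientation: [-0.69, -3.057, 0.008]
force: [-0.2, -0.3, -4.1]
opening: 0.0157
gripper_force: 30.0
```

```bash
python3 -c "
from h import *
move((.70,.31,.0285))"
```

```text
shift cm [-0.4   0.36  0.85]
t 4.85 p [0.6949 0.3085 0.0371] yaw y 64.6 z [-0.009 -0.003 -1.   ] q6 -0.78 F [-0.2 -0.3 -4.1] op 0.0157
```

Emit:
play_rows --targets '[0,0,0.3,0,0,0,0.6,0,0,0,0.8,0,0,0,0.9,0,0,0,0.9,0]'

```text
t: 5.27
tool_pos: [0.6995, 0.3103, 0.0364]
orientation: [0.691, 3.063, 0.002]
force: [-0.5, 0.1, -4.1]
opening: 0.0159
gripper_force: 30.0
```

Emit:
play_rows --targets '[0,0,0,0,0,0,0,0,0,0,0,0]' --grip 5

```text
t: 5.52
tool_pos: [0.6993, 0.3102, 0.0358]
orientation: [0.691, 3.063, 0.001]
force: [0.6, 0.3, 0.1]
opening: 0.0311
gripper_force: 0.0
```

```bash
python3 -c "
from h import *
move((.519,-.273,.20),81);print(read_state()['q'])"
```

```text
shift cm [ -8.77 -60.39 -16.48]
roll options -16.4
t 5.52 p [0.6993 0.3102 0.0358] yaw y 64.6 z [ 0.002  0.001 -1.   ] q6 -0.78 F [0.6 0.3 0.1] op 0.0311
[ 3.50495066e-01  7.01071272e-01  1.10108033e+00  2.70445873e-06
  1.33771700e+00 -7.76565313e-01]
```

Emit:
play_rows --targets '[0,0,-4,0,0,0,-8,0,0,0,-12,0,0,0,-16,0,-0.6,-4,-18,-2,-1.2,-8,-18,-4,-1.8,-12,-18,-6,-2.4,-16,-18,-8]'

```text
t: 6.18
tool_pos: [0.6514, 0.1539, 0.2162]
orientation: [0.471, 3.103, 0.001]
force: [0.4, -1.0, 0.0]
opening: 0.0502
gripper_force: 0.0
```

```bash
python3 -c "
from h import *
t=cam('top');r=onz(t,[(349,210.5),(345.5,254.5)],.126);print(r.mean(0),r[0]-r[1]);
s=cam('scene');r=onz(s,[(245+147*a/400,210+110*b/300) for a,b in [(617,380),(513,470)]]-np.array([147,110*1.]),.126);print(r.mean(0),r[0]-r[1])
move((.519,-.273,.20),81)"
```

```text
[ 0.52374691 -0.26838143  0.126     ] [ 0.13669457 -0.01742632  0.        ]
[ 0.51729302 -0.27591563  0.126     ] [ 0.13942568 -0.01338546  0.        ]
shift cm [ -0.26 -44.22   1.6 ]
roll options -8.6
t 6.28 p [0.6503 0.1493 0.2149] yaw y 72.4 z [-0.001 -0.002 -1.   ] q6 -1.11 F [-0.2  1.1 -0.3] op 0.0499
```

Emit:
play_rows --targets '[0,-4,0,-1,0,-8,0,-2,0,-12,0,-3,0,-16,0,-4,0,-20,0,-5,0,-24,0,-6,0,-28,0,-7,0,-32,0,-9]'

```text
t: 6.95
tool_pos: [0.5555, -0.1516, 0.2155]
orientation: [0.229, 3.132, -0.0]
force: [0.4, 0.2, 0.0]
opening: 0.0498
gripper_force: 0.0
```

```bash
python3 -c "
from h import *
move((.520,-.272,.16),82)"
```

```text
shift cm [  1.76 -12.42   5.55]
roll options -0.4
t 6.95 p [ 0.5555 -0.1516  0.2155] yaw y 81.6 z [ 0.002 -0.    -1.   ] q6 -1.78 F [0.4 0.2 0. ] op 0.0498
```

Emit:
play_rows --targets '[0.5,-4,0,0,1.1,-8,1,-0.4,1.8,-12,3,-0.4,1.8,-12.4,5.5,-0.4,1.8,-12.4,5.5,-0.4,1.8,-12.4,5.5,-0.4]'

```text
t: 7.45
tool_pos: [0.5189, -0.2697, 0.1585]
orientation: [-0.222, -3.131, -0.003]
force: [-0.1, 0.1, 0.9]
opening: 0.0496
gripper_force: 0.0
```

```bash
python3 -c "
from h import *
move((.520,-.272,.16),82)
s=cam('scene');t=cam('top');save(s,'s3')
a,b=s['image'][...,::-1],t['image'][...,::-1]
f=lambda im,x,y,s:cv2.resize(im[y:y+s,x:x+s*4//3],(400,300),interpolation=cv2.INTER_CUBIC)
cv2.imwrite('pics/c3.png',np.vstack([np.hstack([f(b,285,185,90),f(a,245,210,110)]),np.hstack([f(b,120,160,110),f(a,120,70,110)])]))"
```

```text
shift cm [-0.15 -0.21 -0.15]
roll options -0.1
t 7.45 p [ 0.5189 -0.2697  0.1585] yaw y 81.9 z [-0.003  0.002 -1.   ] q6 -2.0 F [-0.1  0.1  0.9] op 0.0496
```

View pics/c3.png

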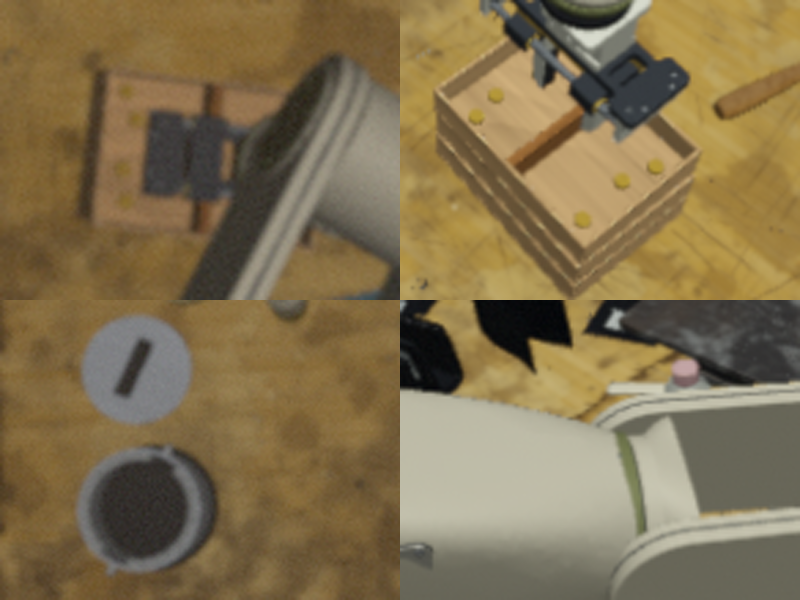

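The gripper straddles the rib. The open pot and the lid standing flat are visible lower left. I'll grip the top tray.

Emit:
play_rows --targets '[0,-0.1,3,0,0,-0.1,5.9,0,0,-0.1,5.9,0,0,-0.1,5.9,0]'

```text
t: 7.88
tool_pos: [0.5197, -0.2696, 0.1008]
orientation: [-0.217, -3.133, -0.002]
force: [-0.1, -0.1, 1.0]
opening: 0.0496
gripper_force: 0.0
```

Emit:
play_rows --targets '[0,0,0,0,0,0,0,0,0,0,0,0,0,0,0,0,0,0,0,0,0,0,0,0,0,0,0,0]' --grip 0 --grip_force 50

```text
t: 8.47
tool_pos: [0.5199, -0.271, 0.101]
orientation: [0.22, 3.133, 0.001]
force: [0.7, 1.5, 3.4]
opening: 0.0096
gripper_force: 50.0
```

Emit:
play_rows --targets '[0,0,-0.5,0,0,0,-2,0,0,0,-5,0,0,0,-8,0,0,0,-8,0]'

```text
t: 8.88
tool_pos: [0.5223, -0.2731, 0.1877]
orientation: [0.219, 3.126, -0.007]
force: [1.2, -1.2, -0.9]
opening: 0.0091
gripper_force: 50.0
```

```bash
python3 -c "
from h import *
move((.425,.035,.18),82);print(read_state()['wrist_torque'])"
```

```text
shift cm [13.95 29.15  0.53]
roll options -0.0
t 8.88 p [ 0.5223 -0.2731  0.1877] yaw y 82.0 z [ 0.008 -0.005 -1.   ] q6 -2.0 F [ 1.2 -1.2 -0.9] op 0.0091
[-0.05468416 -0.09151892 -0.01631287]
```

Emit:
play_rows --targets '[1.7,3.6,0,0,3.5,7.3,0,0,5.2,10.9,0,0,7,14.5,0,0,8.7,18.2,0,0,10.5,21.8,0,0,12.2,25.5,0,0,13.6,28.5,0,0]'

```text
t: 9.55
tool_pos: [0.4232, 0.032, 0.1798]
orientation: [-0.22, -3.133, -0.001]
force: [-0.3, -0.7, -2.9]
opening: 0.0095
gripper_force: 50.0
```

Emit:
play_rows --targets '[0.3,0.6,0,0,0.3,0.6,0,0,0.3,0.6,0,0]'

```text
t: 9.8
tool_pos: [0.4226, 0.0362, 0.1803]
orientation: [-0.217, -3.134, 0.001]
force: [-0.3, 0.8, -2.6]
opening: 0.0094
gripper_force: 50.0
```

```bash
python3 -c "
from h import *
move((.425,.035,.018),82);print(read_state()['wrist_torque'])
s=cam('scene');save(s,'s4')"
```

```text
shift cm [-0.26 -0.07 16.23]
roll options 0.1
t 9.8 p [0.4226 0.0362 0.1803] yaw y 82.1 z [-0.    -0.001 -1.   ] q6 -1.47 F [-0.3  0.8 -2.6] op 0.0094
[-0.06066863 -0.0078536  -0.01366174]
```

View pics/s4.png

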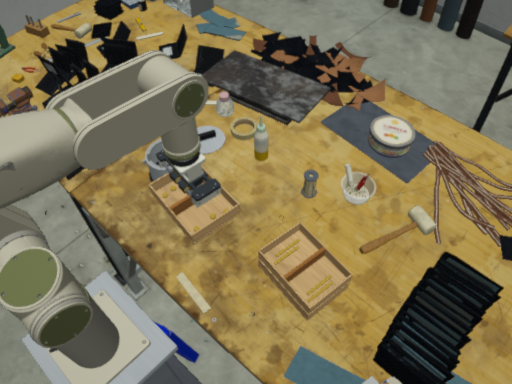

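The top tray is held level, and the middle tray with its bars is exposed. I'll set the top tray down.

Emit:
play_rows --targets '[0,0,4,0,0,0,8,0,0,0,12,0,0,0,14.5,0,0,0,15.8,0,0,0,16.2,0,0,0,16.2,0,0,0,16.2,0]'

```text
t: 10.52
tool_pos: [0.4229, 0.0349, 0.0183]
orientation: [-0.223, -3.133, 0.001]
force: [1.0, -0.5, -3.2]
opening: 0.0095
gripper_force: 50.0
```

```bash
python3 -c "
from h import *
move((.425,.035,.018),82)"
```

```text
shift cm [-0.21  0.04  0.03]
roll options -0.1
t 10.52 p [0.4229 0.0349 0.0183] yaw y 81.9 z [-0.001 -0.    -1.   ] q6 -1.47 F [ 1.  -0.5 -3.2] op 0.0095
```

Emit:
play_rows --targets '[0,0,0.1,0,0,0,0.1,0,0,0,0.1,0,0,0,0.1,0,0,0,0.1,0]' --grip 5

```text
t: 10.93
tool_pos: [0.423, 0.0362, 0.018]
orientation: [0.22, 3.133, -0.0]
force: [-1.0, 0.8, 0.4]
opening: 0.0383
gripper_force: 0.0
```

Emit:
play_rows --targets '[0,0,-4,0,0,0,-8,0,0,0,-12,0,-1,-2,-13,0,-2.7,-5.6,-13,0,-4.5,-9.2,-13,0,-6.2,-12.9,-13,0,-8,-16.5,-13,0]'

```text
t: 11.6
tool_pos: [0.4793, -0.1401, 0.1482]
orientation: [0.219, 3.133, -0.001]
force: [1.4, 0.7, 1.2]
opening: 0.0498
gripper_force: 0.0
```

```bash
python3 -c "
from h import *
move((.5199,-.271,.12),82)"
```

```text
shift cm [ -5.83 -12.4    2.83]
roll options 0.0
t 11.6 p [ 0.4793 -0.1401  0.1482] yaw y 82.0 z [ 0.001 -0.001 -1.   ] q6 -1.82 F [1.4 0.7 1.2] op 0.0498
```

Emit:
play_rows --targets '[-1.7,-3.6,0,0,-3.4,-7.2,0,0,-5,-10.8,0,0,-5.8,-12.4,1,0,-5.8,-12.4,4.5,0,-5.8,-12.4,8,0,-5.8,-12.4,8.9,0,-5.8,-12.4,8.9,0]'

```text
t: 12.27
tool_pos: [0.5161, -0.2673, 0.0548]
orientation: [-0.219, -3.127, -0.006]
force: [-0.7, 0.3, -0.1]
opening: 0.0498
gripper_force: 0.0
```

Emit:
play_rows --targets '[0,0,0,0,0,0,0,0,0,0,0,0,0,0,0,0,0,0,0,0,0,0,0,0,0,0,0,0]' --grip 0 --grip_force 50

```text
t: 12.85
tool_pos: [0.5196, -0.27, 0.0598]
orientation: [0.22, 3.132, -0.003]
force: [0.2, -1.2, 4.2]
opening: 0.0098
gripper_force: 49.9
```

Emit:
play_rows --targets '[0,0,-0.5,0,0,0,-2,0,0,0,-5,0,0,0,-9,0,0,0,-9,0]'

```text
t: 13.27
tool_pos: [0.5223, -0.2709, 0.1569]
orientation: [0.219, 3.125, -0.007]
force: [2.4, -1.7, -1.6]
opening: 0.0099
gripper_force: 49.9
```

```bash
python3 -c "
from h import *
move((.615,.035,.0175),82)"
```

```text
shift cm [-4.79 31.64 13.86]
roll options -0.0
t 13.27 p [ 0.5223 -0.2709  0.1569] yaw y 82.0 z [ 0.009 -0.005 -1.   ] q6 -2.0 F [ 2.4 -1.7 -1.6] op 0.0099
```

Emit:
play_rows --targets '[-0.6,4,0,0,-1.2,8,0,0,-1.8,12,0,0,-2.4,16,0,0,-3.1,20,0,0,-3.7,24,0,0,-4.3,28,0,0,-5,31.6,0,0]'

```text
t: 13.93
tool_pos: [0.612, 0.0396, 0.1478]
orientation: [-0.219, -3.132, -0.001]
force: [0.7, -0.7, -2.9]
opening: 0.0098
gripper_force: 49.9
```

Emit:
play_rows --targets '[0,0,3,0,0,0,7,0,0,0,10,0,0,0,12,0,0,0,13.1,0,0,0,13.1,0,0,0,13.1,0]'

```text
t: 14.52
tool_pos: [0.6121, 0.037, 0.0173]
orientation: [-0.22, -3.133, -0.0]
force: [0.8, 0.6, -2.7]
opening: 0.0096
gripper_force: 50.0
```

```bash
python3 -c "
from h import *
move((.615,.035,.0175),82)"
```

```text
shift cm [-0.31 -0.15 -0.03]
roll options -0.0
t 14.52 p [0.6121 0.037  0.0173] yaw y 82.0 z [-0.001  0.    -1.   ] q6 -1.45 F [ 0.8  0.6 -2.7] op 0.0096
```

Emit:
play_rows --targets '[0,0,0.1,0,0,0,0.1,0,0,0,0.1,0,0,0,0.1,0,0,0,0.1,0]' --grip 7

```text
t: 14.93
tool_pos: [0.6129, 0.0368, 0.017]
orientation: [0.22, 3.133, 0.0]
force: [-0.2, 0.4, 0.4]
opening: 0.0384
gripper_force: 0.0
```

Emit:
play_rows --targets '[0,0,-4,0,0,0,-8,0,0,0,-12,0,0,0,-14,0,0,0,-14,0]'

```text
t: 15.35
tool_pos: [0.6166, 0.0368, 0.1645]
orientation: [0.219, 3.122, 0.001]
force: [0.7, 0.4, 0.5]
opening: 0.0686
gripper_force: 0.0
```

```bash
python3 -c "
from h import *
move((.520,-.271,.16),82)
s=cam('scene');t=cam('top');save(s,'s5');save(t,'t5')
a,b=s['image'][...,::-1],t['image'][...,::-1]
f=lambda im,x,y,s:cv2.resize(im[y:y+s,x:x+s*4//3],(400,300),interpolation=cv2.INTER_CUBIC)
cv2.imwrite('pics/c5.png',np.vstack([np.hstack([f(b,297,195,75),f(a,245,210,110)]),np.hstack([f(b,120,140,200),f(a,120,80,180)])]))"
```

```text
shift cm [  5.28 -31.82   0.35]
roll options -0.0
t 15.35 p [0.6166 0.0368 0.1645] yaw y 82.0 z [ 0.012 -0.    -1.   ] q6 -1.45 F [0.7 0.4 0.5] op 0.0686
```

View pics/c5.png

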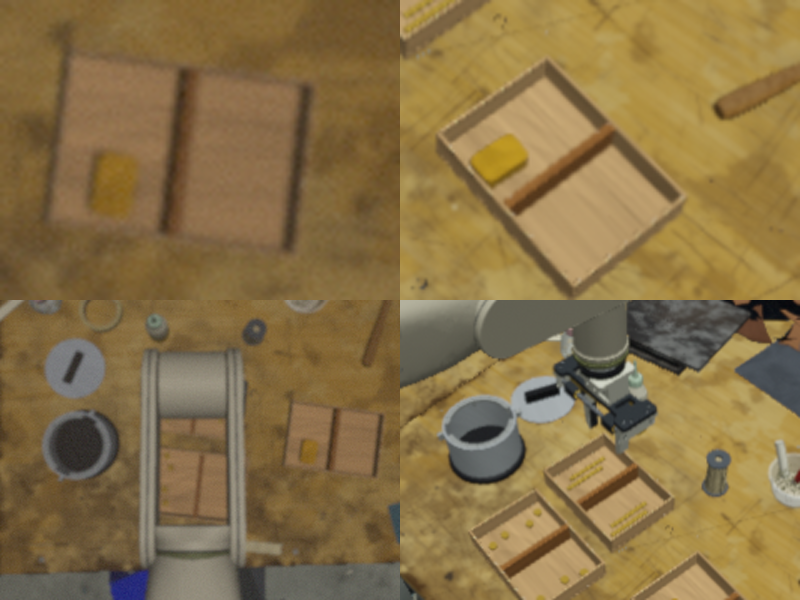

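There's one wax block, at top pixel about (326,241), with free floor on both sides of its 36 mm width.

```bash
python3 -c "
from h import *
for n,box in (('top',(230,252,315,335)),('scene',(245,285,265,300))):
    c=cam(n);im=c['image'];h=cv2.cvtColor(im,cv2.COLOR_RGB2HSV);y0,y1,x0,x1=box
    m=np.zeros(im.shape[:2],np.uint8);sub=h[y0:y1,x0:x1];m[y0:y1,x0:x1]=(sub[...,0]>15)&(sub[...,0]<32)&(sub[...,1]>175)
    y,x=np.nonzero(m);r=cv2.minAreaRect(np.c_[x,y].astype(np.float32));b=onz(c,cv2.boxPoints(r),.024);e=[np.round(b[i]-b[i-1],3)[:2] for i in range(2)]
    print(n,len(x),onz(c,[r[0]],.022),e)
t=cam('top');cr=onz(t,[(297+a/4,195+b/4) for a,b in [(68,52),(310,86),(292,250),(48,220)]],.042);print(cr.round(4).tolist(),cr.mean(0))
move((.520,-.271,.16),82)
"
```

```text
top 123 [[ 0.49460735 -0.21739822  0.022     ]] [array([0.005, 0.031]), array([ 0.047, -0.009])]
scene 230 [[ 0.48955458 -0.21933955  0.022     ]] [array([0.012, 0.037]), array([ 0.053, -0.011])]
[[0.6063, -0.1815, 0.042], [0.572, -0.3839, 0.042], [0.4359, -0.3617, 0.042], [0.4664, -0.1591, 0.042]] [ 0.52018372 -0.27154928  0.042     ]
shift cm [  4.75 -31.76  -0.52]
roll options -0.0
t 15.6 p [0.6113 0.0368 0.1545] yaw y 82.0 z [-0.003  0.    -1.   ] q6 -1.45 F [-0.1  0.6  0. ] op 0.0701
```

```bash
python3 -c "
from h import *
move((.4925,-.218,.07),82)"
```

```text
shift cm [  8.18 -26.89   8.49]
roll options -0.0
t 15.6 p [0.6113 0.0368 0.1545] yaw y 82.0 z [-0.003  0.    -1.   ] q6 -1.45 F [-0.1  0.6  0. ] op 0.0701
```

Emit:
play_rows --targets '[1.2,-4,0,0,2.4,-8,0,0,3.7,-12,0,0,4.9,-16,0,0,6.1,-20,0,0,7.3,-24,2,0,8.2,-26.9,5.5,0,8.2,-26.9,8.5,0]' --grip 4.8

```text
t: 16.27
tool_pos: [0.4928, -0.2226, 0.0718]
orientation: [0.225, 3.131, -0.004]
force: [0.5, 0.1, -0.9]
opening: 0.0481
gripper_force: 0.0
```

Emit:
play_rows --targets '[0,0,0,0,0,0,0,0]'

```text
t: 16.43
tool_pos: [0.4906, -0.2168, 0.0681]
orientation: [-0.222, -3.127, -0.006]
force: [0.1, 0.1, 1.0]
opening: 0.0479
gripper_force: 0.0
```

```bash
python3 -c "
from h import *
move((.4925,-.218,.01),82)
s=cam('scene');a=s['image'][...,::-1]
f=lambda im,x,y,s:cv2.resize(im[y:y+s,x:x+s*4//3],(600,450),interpolation=cv2.INTER_CUBIC)
cv2.imwrite('pics/c6.png',f(a,250,215,60))"
```

```text
shift cm [-0.24 -0.11  5.81]
roll options -0.1
t 16.43 p [ 0.4906 -0.2168  0.0681] yaw y 81.9 z [-0.007  0.004 -1.   ] q6 -1.94 F [0.1 0.1 1. ] op 0.0479
```

View pics/c6.png

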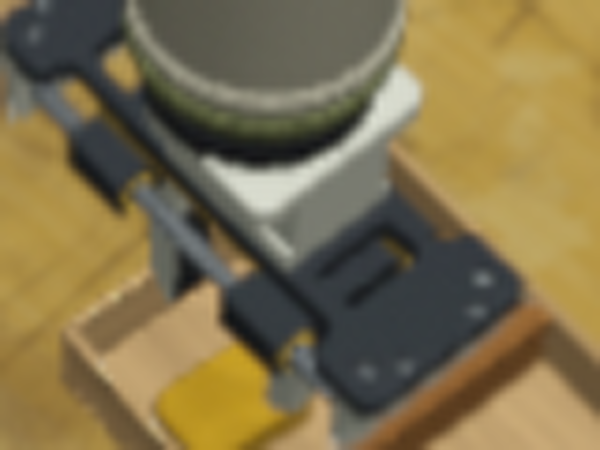

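The fingers sit inside the half-tray, on either side of the yellow block. Descending.

Emit:
play_rows --targets '[0,-0.1,2,0,0,-0.1,3.5,0,0,-0.1,4.5,0,0,-0.1,5.3,0,0,-0.1,5.8,0,0,-0.1,5.8,0]'

```text
t: 16.98
tool_pos: [0.4938, -0.2186, 0.0134]
orientation: [-0.218, -3.134, -0.0]
force: [0.0, -0.1, -0.0]
opening: 0.0483
gripper_force: 0.0
```

Emit:
play_rows --targets '[0,0,0,0,0,0,0,0,0,0,0,0,0,0,0,0,0,0,0,0]' --grip 1 --grip_force 15

```text
t: 17.4
tool_pos: [0.4944, -0.2194, 0.0145]
orientation: [0.22, 3.132, -0.001]
force: [-0.6, 2.7, 5.0]
opening: 0.0354
gripper_force: 14.8
```

Emit:
play_rows --targets '[0,0,-2,0,0,0,-6,0,0,0,-10,0,0,0,-14,0,0,0,-16.5,0,0,0,-16.5,0]'

```text
t: 17.9
tool_pos: [0.497, -0.2211, 0.1864]
orientation: [0.219, 3.124, -0.008]
force: [-0.3, 0.4, 0.5]
opening: 0.0355
gripper_force: 14.8
```

```bash
python3 -c "
from h import *
move((.5268,.2905,.16),64)"
```

```text
shift cm [ 4.22 51.08  2.38]
roll options 18.0
t 17.9 p [ 0.497  -0.2211  0.1864] yaw y 82.0 z [ 0.01  -0.006 -1.   ] q6 -1.94 F [-0.3  0.4  0.5] op 0.0355
```

Emit:
play_rows --targets '[0.3,4,0,0,0.6,8,0,0,1,12,0,0,1.3,16,0,0,1.6,20,0,0,2,24,0,0,2.3,28,0,0,2.6,32,0,0]'

```text
t: 18.57
tool_pos: [0.5118, 0.1032, 0.1778]
orientation: [-0.22, -3.133, 0.0]
force: [0.6, 0.8, -0.2]
opening: 0.0356
gripper_force: 14.8
```

Emit:
play_rows --targets '[0.3,4,0,0,0.6,8,0,0,0.9,12,0,0,1.2,15.5,0,0,1.5,18.5,0,0,1.5,19,0,0,1.5,19,0,0,1.5,19,0,0]'

```text
t: 19.23
tool_pos: [0.5238, 0.2911, 0.1776]
orientation: [-0.218, -3.133, 0.002]
force: [1.3, 0.4, -0.5]
opening: 0.0356
gripper_force: 14.8
```

```bash
python3 -c "
from h import *
move((.5268,.2905,.038))
s=cam('scene');a=s['image'][...,::-1]
f=lambda im,x,y,s:cv2.resize(im[y:y+s,x:x+s*4//3],(400,300),interpolation=cv2.INTER_CUBIC)
cv2.imwrite('pics/c7.png',f(a,120,90,90))"
```

```text
shift cm [-0.32  0.   13.96]
t 19.23 p [0.5238 0.2911 0.1776] yaw y 82.0 z [-0.001 -0.001 -1.   ] q6 -1.01 F [ 1.3  0.4 -0.5] op 0.0356
```

View pics/c7.png

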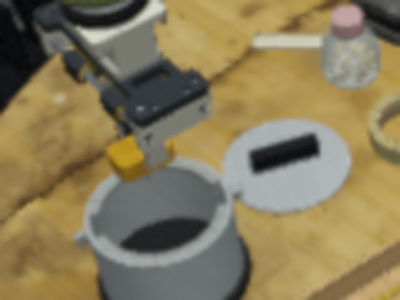

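The block is held over the open pot. I'll lower it in and release.

Emit:
play_rows --targets '[-0.2,0,3.5,0,-0.2,0,7,0,-0.2,0,10.5,0,-0.2,0,13,0,-0.2,0,14,0,-0.2,0,14,0,-0.2,0,14,0]'

```text
t: 19.87
tool_pos: [0.5267, 0.2905, 0.0394]
orientation: [0.222, 3.134, -0.0]
force: [0.7, 0.5, -0.1]
opening: 0.0353
gripper_force: 14.8
```

Emit:
play_rows --targets '[0,0,0,0,0,0,0,0,0,0,0,0,0,0,0,0]' --grip 5

```text
t: 20.2
tool_pos: [0.5273, 0.2919, 0.0403]
orientation: [0.219, 3.132, 0.002]
force: [0.6, -0.5, 0.0]
opening: 0.0496
gripper_force: 0.0
```

Emit:
play_rows --targets '[0,0,-4,0,0,0,-8,0,0,0,-12,0,0,0,-14,0,0,0,-14,0]'

```text
t: 20.62
tool_pos: [0.5298, 0.2931, 0.1869]
orientation: [0.219, 3.123, 0.009]
force: [0.7, 0.8, 0.2]
opening: 0.0495
gripper_force: 0.0
```

```bash
python3 -c "
from h import *
move((.6995,.3102,.10),64.6)"
```

```text
shift cm [-16.47   4.     8.89]
roll options 17.4
t 20.62 p [0.5298 0.2931 0.1869] yaw y 82.0 z [ 0.011  0.005 -1.   ] q6 -1.01 F [0.7 0.8 0.2] op 0.0495
```

Emit:
play_rows --targets '[-4,1,0,5,-8,2,0,10,-12,3,0,15,-16,4,0,17.4,-16.8,4.2,3,17.4,-16.8,4.2,6,17.4,-16.8,4.2,6,17.4,-16.8,4.2,6,17.4]'

```text
t: 21.28
tool_pos: [0.696, 0.3087, 0.1147]
orientation: [-0.69, -3.059, 0.006]
force: [-0.0, -0.2, 0.7]
opening: 0.0498
gripper_force: 0.0
```

```bash
python3 -c "
from h import *
move((.6995,.3102,.0285),64.6)
s=cam('scene');b=cam('top')['image'][...,::-1];a=s['image'][...,::-1]
f=lambda im,x,y,s:cv2.resize(im[y:y+s,x:x+s*4//3],(400,300),interpolation=cv2.INTER_CUBIC)
cv2.imwrite('pics/c8.png',np.hstack([f(b,120,150,110),f(a,120,80,110)]))"
```

```text
shift cm [-0.29  0.33  8.62]
roll options -0.0
t 21.28 p [0.696  0.3087 0.1147] yaw y 64.6 z [-0.007 -0.002 -1.   ] q6 -0.78 F [-0.  -0.2  0.7] op 0.0498
```

View pics/c8.png

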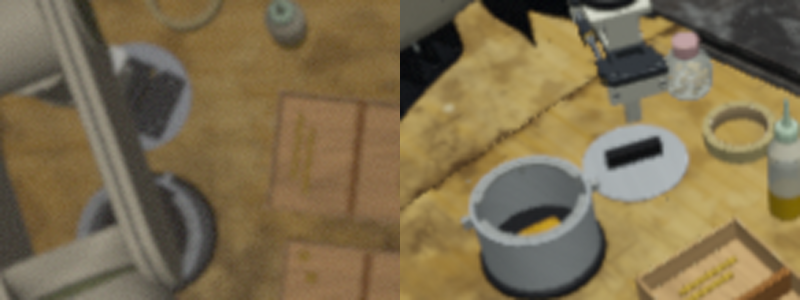

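The wax lies in the pot and the fingers are over the lid bar. Now to grip the lid.

Emit:
play_rows --targets '[0,0,3,0,0,0,6,0,0,0,8.2,0,0,0,8.8,0,0,0,8.8,0,0,0,8.8,0]'

```text
t: 21.88
tool_pos: [0.6996, 0.3101, 0.0337]
orientation: [0.69, 3.062, 0.003]
force: [0.7, -0.2, -0.5]
opening: 0.0499
gripper_force: 0.0
```

```bash
python3 -c "
from h import *
move((.6995,.3102,.0285),64.6)"
```

```text
shift cm [ 0.01 -0.    0.52]
roll options -0.0
t 21.88 p [0.6996 0.3101 0.0337] yaw y 64.6 z [ 0.003  0.001 -1.   ] q6 -0.78 F [ 0.7 -0.2 -0.5] op 0.0499
```

Emit:
play_rows --targets '[0,0,0.4,0,0,0,0.4,0,0,0,0.4,0]'

```text
t: 22.13
tool_pos: [0.6994, 0.3099, 0.0285]
orientation: [0.691, 3.063, 0.002]
force: [-0.3, 1.2, 0.0]
opening: 0.0501
gripper_force: 0.0
```

Emit:
play_rows --targets '[0,0,0,0,0,0,0,0,0,0,0,0,0,0,0,0,0,0,0,0,0,0,0,0]' --grip 0.5 --grip_force 30

```text
t: 22.63
tool_pos: [0.6985, 0.3096, 0.0266]
orientation: [-0.691, -3.065, -0.0]
force: [-0.3, -0.6, -0.8]
opening: 0.0157
gripper_force: 30.0
```

Emit:
play_rows --targets '[0,0,-3,0,0,0,-7,0,0,0,-11,0,0,0,-15,0,0,0,-18,0,0,0,-18,0]'

```text
t: 23.13
tool_pos: [0.7018, 0.3107, 0.2171]
orientation: [0.689, 3.054, 0.011]
force: [2.2, 0.6, -0.9]
opening: 0.016
gripper_force: 30.0
```

```bash
python3 -c "
from h import *
move((.5272,.2909,.16),64.5)"
```

```text
shift cm [14.97 -9.34  5.48]
roll options 0.1
t 23.13 p [0.7018 0.3107 0.2171] yaw y 64.6 z [ 0.012  0.005 -1.   ] q6 -0.78 F [ 2.2  0.6 -0.9] op 0.016
```

Emit:
play_rows --targets '[3.4,-2.1,0,0,6.9,-4.3,0,0,10.4,-6.5,0,0,13.5,-8.5,0,0,14.7,-9.2,0,0,14.7,-9.2,2,0,14.7,-9.2,4,0,14.7,-9.2,4,0]'

```text
t: 23.8
tool_pos: [0.5227, 0.2881, 0.1606]
orientation: [-0.689, -3.058, 0.008]
force: [-1.3, -0.1, -4.5]
opening: 0.016
gripper_force: 30.0
```

Emit:
play_rows --targets '[0,0,0,0,0,0,0,0,0,0,0,0]'

```text
t: 24.05
tool_pos: [0.527, 0.2897, 0.1677]
orientation: [0.691, 3.063, 0.001]
force: [0.2, -0.2, -3.0]
opening: 0.0159
gripper_force: 30.0
```

```bash
python3 -c "
from h import *
move((.5272,.2909,.1126),64.5)"
```

```text
shift cm [0.04 0.11 5.51]
roll options 0.1
t 24.05 p [0.527  0.2897 0.1677] yaw y 64.6 z [ 0.001  0.001 -1.   ] q6 -0.71 F [ 0.2 -0.2 -3. ] op 0.0159
```

Emit:
play_rows --targets '[0,0.1,1.5,0,0,0.1,2.8,0,0,0.1,3.6,0,0,0.1,4.2,0,0,0.1,4.6,0,0,0.1,4.9,0,0,0.1,5.2,0,0,0.1,5.2,0]'

```text
t: 24.72
tool_pos: [0.526, 0.2912, 0.1188]
orientation: [-0.69, -3.064, -0.001]
force: [-19.2, -3.9, 26.8]
opening: 0.0157
gripper_force: 30.1
```

Emit:
play_rows --targets '[0,0,0.2,0,0,0,0.3,0,0,0,0.3,0]'

```text
t: 24.97
tool_pos: [0.5266, 0.291, 0.1183]
orientation: [0.69, 3.064, 0.002]
force: [-25.5, -8.9, 43.5]
opening: 0.0155
gripper_force: 30.1
```

```bash
python3 -c "
from h import *
move((.5272,.2909,.1126),64.5)
s=cam('scene');a=s['image'][...,::-1]
f=lambda im,x,y,s:cv2.resize(im[y:y+s,x:x+s*4//3],(400,300),interpolation=cv2.INTER_CUBIC)
cv2.imwrite('pics/c9.png',f(a,120,120,75))"
```

```text
shift cm [-0.06  0.01  0.57]
roll options 0.1
t 24.97 p [0.5266 0.291  0.1183] yaw y 64.6 z [ 0.001  0.001 -1.   ] q6 -0.71 F [-25.5  -8.9  43.5] op 0.0155
```

View pics/c9.png

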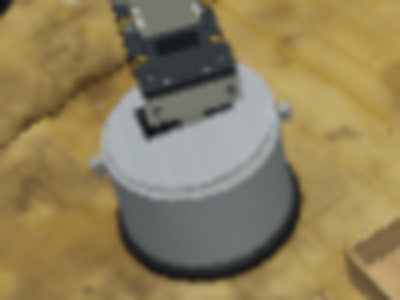

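```bash
python3 -c "
from h import *
p=cv2.imread('pics/s2.png');c=cam('scene');save(c,'s9');q=cv2.imread('pics/s9.png')
f=lambda im:cv2.resize(im[130:180,138:200],(400,323),interpolation=cv2.INTER_CUBIC)
cv2.imwrite('pics/c10.png',np.hstack([f(p),f(q)]))
move()"
```

```text
t 25.07 p [0.5266 0.291  0.1184] yaw y 64.6 z [ 0.001  0.001 -1.   ] q6 -0.71 F [-24.8  -8.5  43.1] op 0.0159
```

View pics/c10.png

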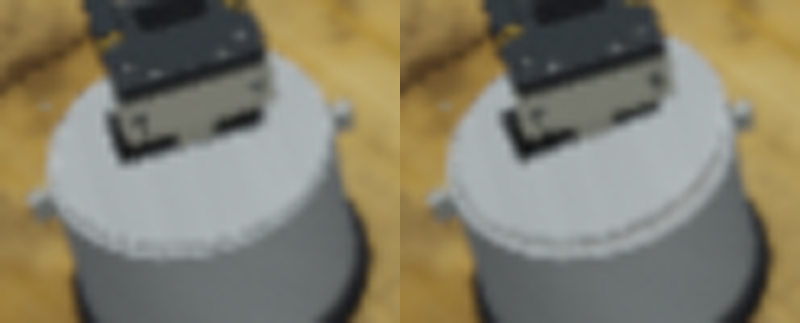

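The right-hand frame shows a gap at the lid's right edge, so it sits about 5 mm high and hasn't entered. The side force pushes toward -x, so I'll lift, shift that way by 2.5 mm and lower again.

Emit:
play_rows --targets '[0,0,-0.6,0,0,0,-1.2,0,0.2,-0.2,-1.2,0,0.2,-0.2,-1.2,0,0.2,-0.2,-0.8,0,0.2,-0.2,-0.5,0,0.2,-0.2,-0.3,0,0.2,-0.2,-0.3,0]'

```text
t: 25.73
tool_pos: [0.5246, 0.2893, 0.1145]
orientation: [0.692, 3.064, 0.0]
force: [4.0, -2.3, 2.2]
opening: 0.0153
gripper_force: 30.0
```

Emit:
play_rows --targets '[0,0,0.15,0,0,0,0.15,0]'

```text
t: 25.9
tool_pos: [0.5245, 0.2894, 0.1133]
orientation: [0.692, 3.064, 0.0]
force: [4.6, -0.8, 2.8]
opening: 0.0159
gripper_force: 30.0
```

```bash
python3 -c "
from h import *
move((.5272,.2909,.1126),64.5);print(read_state()['wrist_torque'])"
```

```text
shift cm [-0.18  0.25  0.07]
roll options 0.1
t 25.9 p [0.5245 0.2894 0.1133] yaw y 64.6 z [ 0.001  0.    -1.   ] q6 -0.71 F [ 4.6 -0.8  2.8] op 0.0159
[-0.06152274 -0.31328863 -0.0197527 ]
```

Emit:
play_rows --targets '[0,0,0,5,0,0,0,10,0,0,0,15,0,0,0,20,0,0,0,20,0,0,0,20]'

```text
t: 26.4
tool_pos: [0.5233, 0.2895, 0.1126]
orientation: [-1.208, -2.898, 0.001]
force: [-0.5, -0.6, 0.8]
opening: 0.0159
gripper_force: 30.0
```

```bash
python3 -c "
from h import *
move((.526,.2905,.1126),-15);print(read_state()['wrist_torque'])"
```

```text
shift cm [-0.12  0.27  0.  ]
roll options 59.7
t 26.4 p [0.5233 0.2895 0.1126] yaw y 44.7 z [-0.001 -0.    -1.   ] q6 -0.36 F [-0.5 -0.6  0.8] op 0.0159
[-0.02749206  0.32270565  0.08691758]
```

Seated at z = 0.1126 and turning freely, so I'll continue to the stop.

Emit:
play_rows --targets '[0,0,0,7,0,0,0,14,0,0,0,21,0,0,0,28,0,0,0,35,0,0,0,42,0,0,0,48,0,0,0,52]'

```text
t: 27.07
tool_pos: [0.5229, 0.29, 0.1126]
orientation: [-2.361, -2.07, 0.002]
force: [-2.6, 0.6, 0.3]
opening: 0.0159
gripper_force: 30.0
```

Emit:
play_rows --targets '[0,0,0,2,0,0,0,4,0,0,0,6,0,0,0,7,0,0,0,7]'

```text
t: 27.48
tool_pos: [0.5234, 0.2899, 0.1127]
orientation: [-2.48, -1.927, 0.001]
force: [-2.5, 1.6, -1.1]
opening: 0.0155
gripper_force: 30.0
```

```bash
python3 -c "
from h import *
move((.526,.2905,.1126),-15);print(read_state()['wrist_torque'])"
```

```text
shift cm [0.12 0.24 0.01]
roll options 0.7
t 27.48 p [0.5234 0.2899 0.1127] yaw y -14.3 z [-0.001  0.    -1.   ] q6 0.67 F [-2.5  1.6 -1.1] op 0.0155
[0.3368374  0.34646746 0.17850398]
```

Emit:
play_rows --targets '[0,0,0,1,0,0,0,2,0,0,0,3,0,0,0,3,0,0,0,3]'

```text
t: 27.9
tool_pos: [0.5233, 0.2896, 0.1127]
orientation: [-2.531, -1.859, 0.002]
force: [-5.4, 1.8, -1.5]
opening: 0.016
gripper_force: 30.1
```

```bash
python3 -c "
from h import *
move((.526,.2905,.1126),-15);print(read_state()['wrist_torque'])"
```

```text
shift cm [0.16 0.23 0.01]
roll options -2.4
t 27.9 p [0.5233 0.2896 0.1127] yaw y -17.4 z [-0.001  0.    -1.   ] q6 0.72 F [-5.4  1.8 -1.5] op 0.016
[0.54935485 0.94179675 0.30123917]
```

Emit:
play_rows --targets '[0,0,0,0,0,0,0,0,0,0,0,0,0,0,0,0]' --grip 5

```text
t: 28.23
tool_pos: [0.5247, 0.2893, 0.1136]
orientation: [2.532, 1.859, 0.002]
force: [-0.3, -0.5, 0.9]
opening: 0.0379
gripper_force: 0.0
```

Emit:
play_rows --targets '[0,0,-3,0,0,0,-6,0,0,0,-8,0,0,0,-8,0]'

```text
t: 28.57
tool_pos: [0.5271, 0.2906, 0.1996]
orientation: [2.531, 1.858, 0.014]
force: [0.9, 1.2, 0.2]
opening: 0.05
gripper_force: 0.0
```

```bash
python3 -c "
from h import *
move((.612,.1,.19),82)"
```

```text
shift cm [-15.64  13.81   0.97]
roll options 80.6
t 28.57 p [0.5271 0.2906 0.1996] yaw y -17.4 z [ 0.009  0.004 -1.   ] q6 0.72 F [0.9 1.2 0.2] op 0.05
```

```bash
python3 -c "
from h import *
move((.50,-.25,.20),82)"
```

```text
shift cm [-52.38  13.62  -0.26]
roll options 80.6
t 28.57 p [0.5271 0.2906 0.1996] yaw y -17.4 z [ 0.009  0.004 -1.   ] q6 0.72 F [0.9 1.2 0.2] op 0.05
```

Emit:
play_rows --targets '[-4,1,0,6,-8,2,0,12,-12,3,0,18,-16,4,0,24,-20,5.2,0,30,-24,6.2,0,36,-28,7.3,0,42,-32,8.3,0,48]'

```text
t: 29.23
tool_pos: [0.5069, -0.0428, 0.1928]
orientation: [3.071, 0.66, 0.0]
force: [0.7, -0.6, 0.1]
opening: 0.05
gripper_force: 0.0
```

```bash
python3 -c "
from h import *
move((.50,-.25,.20),82)"
```

```text
shift cm [-9.14 18.6  -0.71]
roll options 32.3
t 29.23 p [ 0.5069 -0.0428  0.1928] yaw y -65.7 z [ 0. -0. -1.] q6 0.96 F [ 0.7 -0.6  0.1] op 0.05
```

Emit:
play_rows --targets '[-2,4,0,7,-4,8,0,14,-6,12,0,21,-8,16,0,28,-9.1,18.6,0,32.3,-9.1,18.6,0,32.3]'

```text
t: 29.73
tool_pos: [0.5006, -0.2546, 0.1925]
orientation: [3.13, -0.228, -0.001]
force: [0.9, -0.3, 0.7]
opening: 0.05
gripper_force: 0.0
```

```bash
python3 -c "
from h import *
move((.50,-.25,.20),82)
s=cam('scene');t=cam('top');save(s,'s11');save(t,'t11')
a,b=s['image'][...,::-1],t['image'][...,::-1]
f=lambda im,x,y,s:cv2.resize(im[y:y+s,x:x+s*4//3],(400,300),interpolation=cv2.INTER_CUBIC)
cv2.imwrite('pics/c11.png',np.hstack([f(b,145,180,120),f(a,130,110,140)]))"
```

```text
shift cm [-0.13 -0.45 -0.76]
roll options -0.3
t 29.73 p [ 0.5006 -0.2546  0.1925] yaw y -98.3 z [-0.001 -0.003 -1.   ] q6 1.16 F [ 0.9 -0.3  0.7] op 0.05
```

View pics/c11.png

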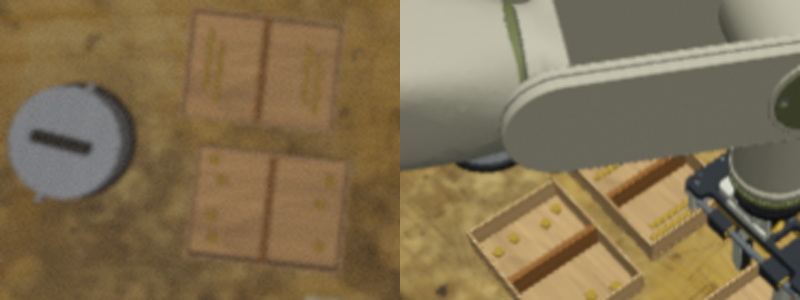

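The lid is locked on the pot, with its bar far from the stud line. Both trays are visible, so I'll check whether either was knocked.

```bash
python3 -c "
from h import *
t=cam('top')
for n,C in (('mid',[(193,12),(342,25),(330,130),(186,116)]),('top',[(203,148),(348,160),(337,268),(190,255)])):
    c=onz(t,[(145+a/2.5,180+b/2.5) for a,b in C],.042)[:,:2];d=c[1]+c[2]-c[0]-c[3];print(n,c.mean(0).round(4),np.degrees(np.arctan2(d[1],d[0])))
r=onz(t,[(145+a/2.5,180+b/2.5) for a,b in [(265,20),(257,120)]],.042);print('mid rib',r.mean(0),r[0]-r[1])
r=onz(t,[(145+a/2.5,180+b/2.5) for a,b in [(273,157),(263,260)]],.042);print('top rib',r.mean(0),r[0]-r[1])
move((.612,.0365,.10),82)"
```

```text
mid [0.6117 0.0338] -96.87798916797517
top [0.4289 0.0299] -96.49714974255964
mid rib [0.61273085 0.03616936 0.042     ] [ 0.13447573 -0.0144805   0.        ]
top rib [0.4278892  0.03190794 0.042     ] [ 0.13533932 -0.01712554  0.        ]
shift cm [  7.11 -29.66   9.25]
roll options 0.2
t 29.88 p [ 0.5015 -0.2479  0.1924] yaw y -97.8 z [-0.001  0.001 -1.   ] q6 1.16 F [0.  1.1 0.5] op 0.0501
```

Emit:
play_rows --targets '[1,-4,0,0,2,-8,0,0,3,-12,0,0,4,-16,0,0,5,-20,0,0,6,-24,0,0,7,-28,2,0,7.1,-29.7,5,0]' --grip 5

```text
t: 30.55
tool_pos: [0.6159, 0.0431, 0.1475]
orientation: [-3.133, 0.202, -0.015]
force: [0.0, -0.3, 0.2]
opening: 0.0498
gripper_force: 0.0
```

Emit:
play_rows --targets '[0,0,3,0,0,0,3,0,0,0,3,0]'

```text
t: 30.8
tool_pos: [0.6098, 0.0387, 0.1111]
orientation: [3.134, -0.207, -0.008]
force: [0.5, -0.8, 0.7]
opening: 0.0501
gripper_force: 0.0
```

```bash
python3 -c "
from h import *
move((.6125,.0368,.017),82)"
```

```text
shift cm [0.35 0.15 9.41]
roll options 0.5
t 30.8 p [0.6098 0.0387 0.1111] yaw y -97.5 z [-0.005 -0.    -1.   ] q6 1.68 F [ 0.5 -0.8  0.7] op 0.0501
```

Emit:
play_rows --targets '[0.1,0.1,3.5,0.5,0.1,0.1,7,0.5,0.1,0.1,9,0.5,0.1,0.1,9.5,0.5,0.1,0.1,9.5,0.5,0.1,0.1,9.5,0.5]'

```text
t: 31.3
tool_pos: [0.6149, 0.0356, 0.021]
orientation: [-3.133, 0.226, -0.005]
force: [-0.5, -0.1, 0.7]
opening: 0.0499
gripper_force: 0.0
```

```bash
python3 -c "
from h import *
move((.6125,.0368,.017),82)"
```

```text
shift cm [-0.25 -0.09  0.4 ]
roll options -0.2
t 31.3 p [0.6149 0.0356 0.021 ] yaw y -98.2 z [ 0.003 -0.    -1.   ] q6 1.69 F [-0.5 -0.1  0.7] op 0.0499
```

Emit:
play_rows --targets '[0,0,0.2,0,0,0,0.2,0,0,0,0.2,0,0,0,0.2,0,0,0,0.2,0,0,0,0.2,0,0,0,0.2,0]' --grip 0 --grip_force 50

```text
t: 31.88
tool_pos: [0.6132, 0.0361, 0.0163]
orientation: [-3.133, 0.225, -0.0]
force: [-0.9, 0.4, 2.2]
opening: 0.0101
gripper_force: 50.0
```

Emit:
play_rows --targets '[0,0,-0.5,0,0,0,-3,0,0,0,-7,0,0,0,-10,0,0,0,-10,0]'

```text
t: 32.3
tool_pos: [0.6175, 0.0358, 0.1243]
orientation: [-3.133, 0.225, -0.017]
force: [1.6, -0.1, -0.6]
opening: 0.0096
gripper_force: 50.0
```

```bash
python3 -c "
from h import *
move((.5199,-.2705,.11),82)"
```

```text
shift cm [-5.29 31.72  1.33]
roll options -0.2
t 32.3 p [0.6175 0.0358 0.1243] yaw y -98.2 z [ 0.011 -0.    -1.   ] q6 1.69 F [ 1.6 -0.1 -0.6] op 0.0096
```

Emit:
play_rows --targets '[-0.6,4,0,0,-1.3,8,0,0,-1.9,12,0,0,-2.5,16,0,0,-3.2,20,0,0,-3.8,24,0,0,-4.4,28,0,0,-5,31.4,0,0]'

```text
t: 32.97
tool_pos: [0.5169, -0.2698, 0.1152]
orientation: [-3.133, 0.226, 0.002]
force: [-0.2, 1.1, -3.3]
opening: 0.0097
gripper_force: 50.0
```

Emit:
play_rows --targets '[0,0.3,1.5,0,0,0.3,3,0,0,0.3,4,0,0,0.3,4,0,0,0.3,4,0,0,0.3,4,0]'

```text
t: 33.47
tool_pos: [0.5186, -0.2701, 0.0765]
orientation: [3.134, -0.224, 0.0]
force: [0.4, -1.0, -3.0]
opening: 0.0098
gripper_force: 50.0
```

```bash
python3 -c "
from h import *
move((.5199,-.2705,.0595),82)"
```

```text
shift cm [0.13 0.02 1.7 ]
roll options -0.2
t 33.47 p [ 0.5186 -0.2701  0.0765] yaw y -98.2 z [ 0. -0. -1.] q6 1.15 F [ 0.4 -1.  -3. ] op 0.0098
```

Emit:
play_rows --targets '[0.1,0,0.6,0,0.1,0,1.2,0,0.1,0,1.6,0,0.1,0,1.8,0,0.1,0,1.8,0,0.1,0,1.8,0]'

```text
t: 33.97
tool_pos: [0.5193, -0.2705, 0.0583]
orientation: [-3.133, 0.225, 0.0]
force: [-1.7, 2.1, -0.1]
opening: 0.0096
gripper_force: 50.0
```

Emit:
play_rows --targets '[0,0,0,0,0,0,0,0,0,0,0,0,0,0,0,0,0,0,0,0]' --grip 5

```text
t: 34.38
tool_pos: [0.5194, -0.271, 0.0583]
orientation: [3.133, -0.225, 0.001]
force: [-0.5, 0.0, -1.3]
opening: 0.0383
gripper_force: 0.0
```

Emit:
play_rows --targets '[0,0,-4,0,0,0,-8,0,0,0,-11,0,0,0,-11,0,-2,-4,-11,0,-4,-8,-11,0,-6,-12,-11,0,-8,-16,-11,0]'

```text
t: 35.05
tool_pos: [0.4659, -0.1114, 0.1677]
orientation: [-3.133, 0.227, 0.0]
force: [0.5, 0.4, -0.2]
opening: 0.0501
gripper_force: 0.0
```

```bash
python3 -c "
from h import *
move((.4240,.0350,.10),82)
c=cam('scene');save(c,'s12');save(cam('top'),'t12')"
```

```text
shift cm [ -6.26 -13.88   6.77]
roll options -0.3
t 35.05 p [ 0.4659 -0.1114  0.1677] yaw y -98.3 z [-0.  0. -1.] q6 1.37 F [ 0.5  0.4 -0.2] op 0.0501
```

View pics/s12.png

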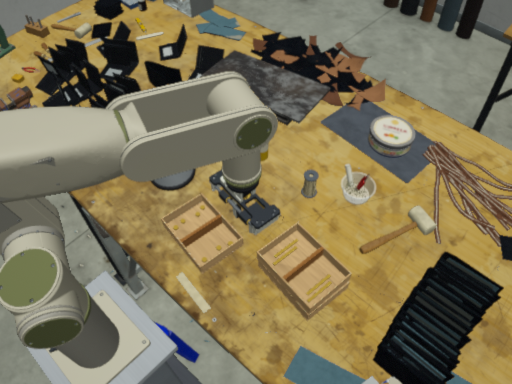

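The middle tray sits on the bottom one at (303,268), and the top tray at (202,232) is free. That was my 15th picture, one over the 14 allowed, so I'll work from numbers alone from here.

```bash
python3 -c "
from h import *
s=cam('scene')
c=onz(s,[(202,195),(243,238),(204,269),(162,226)],.042)[:,:2];print(c.round(3).tolist(),c.mean(0));d=c[1]+c[2]-c[0]-c[3];print(np.degrees(np.arctan2(d[1],d[0])))
print(proj(s,[(.423,.036,.042)]))
move((.4230,.0355,.10),82)"
```

```text
[[0.508, 0.119], [0.482, -0.083], [0.339, -0.072], [0.35, 0.123]] [0.41956986 0.0217681 ]
-95.4871390657343
[[199.87695202 227.33397141]]
shift cm [ -6.31 -13.84   6.8 ]
roll options -0.0
t 35.2 p [ 0.4662 -0.1103  0.168 ] yaw y -98.0 z [ 0.  0. -1.] q6 1.37 F [ 1.  -0.6  0.3] op 0.0496
```

```bash
python3 -c "
from h import *
s=cam('scene')
for n in ('s5','s11','s12'):
    im=cv2.imread(f'pics/{n}.png');h=cv2.cvtColor(im,cv2.COLOR_BGR2HSV)
    m=((h[...,0]<13)&(h[...,1]>130)&(h[...,2]>50)).astype(np.uint8);m[:190]=0;m[275:]=0;m[:,:160]=0;m[:,250:]=0
    k,l,st,ce=cv2.connectedComponentsWithStats(m)
    for i in range(1,k):
        if st[i,4]>40:
            y,x=np.nonzero(l==i);r=cv2.minAreaRect(np.c_[x,y].astype(np.float32));print(n,st[i].tolist(),onz(s,[r[0]],.035).round(4).tolist(),np.round(r[1],1),round(r[2],1))
"
python3 -c "
from h import *
s=cam('scene')
im=cv2.imread('pics/s12.png');h=cv2.cvtColor(im,cv2.COLOR_BGR2HSV)
print('rib',h[[230,232,233,234]][:,[203,203]].tolist()[:4],'floor',h[240,215])
for n in ('s5','s11','s12'):
    im=cv2.imread(f'pics/{n}.png');h=cv2.cvtColor(im,cv2.COLOR_BGR2HSV)
    m=((h[...,0]<15)&(h[...,1]>130)).astype(np.uint8);m[:190]=0;m[275:]=0;m[:,:160]=0;m[:,250:]=0
    k,l,st,ce=cv2.connectedComponentsWithStats(m)
    print(n,m.sum())
    for i in range(1,k):
        if st[i,4]>20:
            y,x=np.nonzero(l==i);r=cv2.minAreaRect(np.c_[x,y].astype(np.float32));print(n,st[i].tolist(),onz(s,[r[0]],.035).round(4).tolist(),np.round(r[1],1),round(r[2],1))
"
```

```text
rib [[[15, 172, 92], [15, 172, 92]], [[15, 172, 89], [15, 172, 89]], [[15, 170, 90], [15, 170, 90]], [[15, 153, 102], [15, 153, 102]]] floor [ 18 105 195]
s5 52
s11 22
s12 7
```

```bash
python3 -c "
from h import *
s=cam('scene')
for n in ('s5','s11','s12'):
    im=cv2.imread(f'pics/{n}.png');h=cv2.cvtColor(im,cv2.COLOR_BGR2HSV)
    m=((h[...,0]<18)&(h[...,1]>130)&(h[...,2]<150)).astype(np.uint8);m[:190]=0;m[275:]=0;m[:,:160]=0;m[:,250:]=0
    k,l,st,ce=cv2.connectedComponentsWithStats(m)
    for i in range(1,k):
        if st[i,4]>60:
            y,x=np.nonzero(l==i);r=cv2.minAreaRect(np.c_[x,y].astype(np.float32));print(n,st[i].tolist(),onz(s,[r[0]],.035).round(4).tolist(),np.round(r[1],1),round(r[2],1))
"
```

```text
s5 [227, 190, 23, 17, 181] [[0.5821, 0.0323, 0.035]] [ 7.5 25. ] 56.3
s5 [182, 214, 40, 33, 382] [[0.423, 0.0286, 0.035]] [ 9.4 46.3] 56.3
s11 [227, 190, 23, 17, 166] [[0.5817, 0.0313, 0.035]] [ 6.9 25. ] 56.3
s11 [182, 214, 40, 33, 341] [[0.4227, 0.0255, 0.035]] [ 9.4 46. ] 53.7
s12 [182, 214, 40, 33, 342] [[0.4234, 0.0285, 0.035]] [ 9.4 46. ] 56.3
```

The tray hasn't moved since I put it down, so I can grip it at the same place.

Emit:
play_rows --targets '[-1.8,-4,0,0,-3.6,-8,0,0,-5.4,-12,0,0,-6.3,-13.8,2,0,-6.3,-13.8,5,0,-6.3,-13.8,8,0,-6.3,-13.8,8,0,-6.3,-13.8,8,0]'

```text
t: 36.02
tool_pos: [0.4231, 0.0322, 0.0871]
orientation: [3.133, -0.227, -0.006]
force: [-0.0, 0.8, 0.7]
opening: 0.0497
gripper_force: 0.0
```

Emit:
play_rows --targets '[0,0,3,0,0,0,6,0,0,0,7,0,0,0,7.1,0,0,0,7.1,0,0,0,7.1,0]'

```text
t: 36.52
tool_pos: [0.426, 0.0326, 0.0193]
orientation: [-3.133, 0.226, -0.004]
force: [-0.1, -0.5, -0.1]
opening: 0.0503
gripper_force: 0.0
```

```bash
python3 -c "
from h import *
move((.4230,.0355,.0175),82)"
```

```text
shift cm [-0.34 -0.24  0.18]
roll options -0.3
t 36.52 p [0.426  0.0326 0.0193] yaw y -98.3 z [ 0.003 -0.    -1.   ] q6 1.67 F [-0.1 -0.5 -0.1] op 0.0503
```

Emit:
play_rows --targets '[-0.2,-0.3,0.1,0.2,-0.2,-0.3,0.1,0.2,-0.2,-0.3,0.1,0.2]'

```text
t: 36.77
tool_pos: [0.4233, 0.0364, 0.0171]
orientation: [-3.133, 0.23, -0.003]
force: [0.1, -0.2, -0.7]
opening: 0.0497
gripper_force: 0.0
```

Emit:
play_rows --targets '[0,0,0,0,0,0,0,0,0,0,0,0,0,0,0,0,0,0,0,0,0,0,0,0,0,0,0,0]' --grip 0 --grip_force 50

```text
t: 37.35
tool_pos: [0.4226, 0.0361, 0.0161]
orientation: [3.133, -0.231, -0.0]
force: [0.3, -0.9, -0.4]
opening: 0.0097
gripper_force: 50.0
```

Emit:
play_rows --targets '[0,0,-0.5,0,0,0,-3,0,0,0,-7,0,0,0,-11,0,0,0,-14,0,0,0,-14,0]'

```text
t: 37.85
tool_pos: [0.4266, 0.0362, 0.1637]
orientation: [-3.133, 0.231, -0.017]
force: [1.5, -0.1, -1.9]
opening: 0.0098
gripper_force: 50.0
```

```bash
python3 -c "
from h import *
move((.5194,-.271,.155),82)"
```

```text
shift cm [13.67 29.03  0.98]
roll options -0.4
t 37.85 p [0.4266 0.0362 0.1637] yaw y -98.4 z [ 0.011 -0.    -1.   ] q6 1.68 F [ 1.5 -0.1 -1.9] op 0.0098
```

Emit:
play_rows --targets '[1.7,3.6,0,0,3.4,7.2,0,0,5.2,10.8,0,0,6.9,14.4,0,0,8.6,18,0,0,10.4,21.6,0,0,12.1,25.2,0,0,13.8,28.7,0,0]'

```text
t: 38.52
tool_pos: [0.5166, -0.2697, 0.1548]
orientation: [-3.132, 0.231, 0.003]
force: [0.4, 0.8, -2.2]
opening: 0.0097
gripper_force: 50.0
```

Emit:
play_rows --targets '[0,0.3,1.5,0,0,0.3,3,0,0,0.3,4,0,0,0.3,4,0,0,0.3,4,0,0,0.3,4,0]'

```text
t: 39.02
tool_pos: [0.5169, -0.2704, 0.1167]
orientation: [3.133, -0.23, 0.001]
force: [0.8, -0.1, -2.2]
opening: 0.0095
gripper_force: 50.0
```

```bash
python3 -c "
from h import *
move((.5194,-.271,.1003),82)"
```

```text
shift cm [0.26 0.02 1.64]
roll options -0.4
t 39.02 p [ 0.5169 -0.2704  0.1167] yaw y -98.4 z [ 0. -0. -1.] q6 1.15 F [ 0.8 -0.1 -2.2] op 0.0095
```

Emit:
play_rows --targets '[0.2,0,0.6,-0.3,0.2,0,1.2,-0.3,0.2,0,1.5,-0.3,0.2,0,1.7,-0.3,0.2,0,1.7,-0.3,0.2,0,1.7,-0.3]'

```text
t: 39.52
tool_pos: [0.5188, -0.2709, 0.1001]
orientation: [-3.134, 0.222, -0.001]
force: [-3.2, 3.4, 4.3]
opening: 0.0097
gripper_force: 50.0
```

Emit:
play_rows --targets '[0,0,0,0,0,0,0,0,0,0,0,0,0,0,0,0,0,0,0,0]' --grip 5

```text
t: 39.93
tool_pos: [0.5187, -0.2712, 0.0991]
orientation: [3.134, -0.223, 0.0]
force: [-1.2, -1.0, 0.5]
opening: 0.0388
gripper_force: 0.0
```

Emit:
play_rows --targets '[0,0,-4,0,0,0,-8,0,0,0,-10,0,0,0,-10,0,-2,-4,-10,0,-4,-8,-10,0,-6,-12,-10,0,-8,-16,-10,0]'

```text
t: 40.6
tool_pos: [0.4647, -0.1117, 0.198]
orientation: [-3.133, 0.224, 0.002]
force: [0.8, 1.3, 1.5]
opening: 0.0501
gripper_force: 0.0
```

Emit:
play_rows --targets '[-1,-4,0,0,-2,-8,0,0,-2,-10,0,0,-2,-10,0,0,-2,-10,0,0,-2,-10,0,0]'

```text
t: 41.1
tool_pos: [0.4601, -0.0117, 0.1987]
orientation: [3.133, -0.222, -0.001]
force: [-0.4, -0.6, -0.4]
opening: 0.0503
gripper_force: 0.0
```

```bash
cat > fin.py <<'E'
from h import *
move()
c=cam('scene');save(c,'s13');t=cam('top');save(t,'t13')
# rib ends / outline checks: tray side faces and rib by mask vs initial picture
def rib(c,im,z,box):
    h=cv2.cvtColor(im,cv2.COLOR_BGR2HSV);y0,y1,x0,x1=box
    m=((h[...,0]<18)&(h[...,1]>130)&(h[...,2]<150)).astype(np.uint8);k=np.zeros_like(m);k[y0:y1,x0:x1]=m[y0:y1,x0:x1]
    n,l,st,ce=cv2.connectedComponentsWithStats(k)
    if n<2: return None
    i=1+st[1:,4].argmax();y,x=np.nonzero(l==i);r=cv2.minAreaRect(np.c_[x,y].astype(np.float32));return st[i].tolist(),onz(c,[r[0]],z).round(4).tolist(),np.round(r[1],1),round(r[2],1)
for n,z in (('s5',.035),('s12',.077),('s13',.119),('scene0',.119)): print(n,rib(c,cv2.imread(f'pics/{n}.png'),z,(215,310,255,355)))
a,b=cv2.imread('pics/scene0.png'),cv2.imread('pics/s13.png')
A,B=[cv2.cvtColor(v[212:318,255:355],cv2.COLOR_BGR2GRAY).astype(np.float32) for v in (a,b)]
print('shift px start->now',cv2.phaseCorrelate(A,B),'mean diff',np.abs(A-B).mean())
E
python3 fin.py
```

```text
t 41.1 p [ 0.4601 -0.0117  0.1987] yaw y -98.1 z [-0.001 -0.    -1.   ] q6 1.58 F [-0.4 -0.6 -0.4] op 0.0503
s5 ([283, 255, 41, 34, 294], [[0.5178, -0.2774, 0.035]], array([ 7.3, 48.1]), 51.1)
s12 ([285, 248, 39, 34, 272], [[0.5165, -0.2756, 0.077]], array([ 6.1, 48.4]), 51.7)
s13 ([286, 238, 41, 36, 336], [[0.5204, -0.2769, 0.119]], array([ 8.6, 49.9]), 48.8)
scene0 ([286, 238, 41, 36, 308], [[0.5206, -0.2761, 0.119]], array([ 8.2, 49.8]), 48.6)
shift px start->now ((-0.030818442640622834, 0.2100183718757478), 1.0467154160252323) mean diff 5.0486794
```

```bash
python3 -c "
from h import *
t=cam('top');g=t['image'].max(2).astype(int);m=np.zeros(g.shape,bool);m[226:250,150:190]=g[226:250,150:190]<75
y,x=np.nonzero(m);r=cv2.minAreaRect(np.c_[x,y].astype(np.float32));b=onz(t,cv2.boxPoints(r),.132)[:,:2];print(len(x),b.mean(0),r)
e=max([b[1]-b[0],b[2]-b[1]],key=np.linalg.norm);print(np.degrees(np.arctan2(e[1],e[0]))%180, np.linalg.norm(e))
ok=len(x)<60 or (np.hypot(*(b.mean(0)-[.5255,.2900]))<.006)
if ok: print(workorder.close_job())
"
```

```text
103 [0.52740147 0.28751359] ((169.02943420410156, 236.38235473632812), (23.040882110595703, 4.6081767082214355), 14.03624439239502)
74.39792413649445 0.07168794134268117
the job is handed in; nothing more can be done
None
```

I handed the job in at about 41 s of the 210 s; no verdict came back. The one wax block present is in the pot, the lid is locked about 80° from the slots, and the trays are restacked in order. I viewed 15 pictures, one over the limit of 14.

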